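# Hang the blue parts bin on the louvred panel

### The arm

A 6-joint arm with a two-finger parallel gripper is mounted at the origin on a cart in front of the work surface, level with it; the furniture and walls round the work are solid. World frame = base frame: x ahead of the robot, y to its left, z up, the work surface at z = 0. Lengths are in m, angles in degrees, forces in N, time in s.
With the tool pointing down it reaches from about 0.4 to 0.825 m from the base axis. Payload 7 kg.
Tool frame: the origin (TCP) lies between the finger pads; the fingertips stand 19 mm ahead of it and the grasp point (between the pads) is the TCP; z points along the fingers, y is the line along which they close (so a half turn about z gives the same grasp; the last joint's range is limited). The gripper opens to 88 mm and grips with 3 to 60 N. Pads are 19 mm wide; open, the fingers measure 130 mm over their backs; the gripper's body (78 mm by 193 mm) begins 47 mm behind the grasp point.
Start: joints at [-53.738, 20.546, 0.682, 0, -70.136, -16.507], TCP at [0.228, -0.635, 0.246] pointing down, gripper open.
Joint ranges: [-176.03, 176.03], [-82.01, 121.73], [-58.28, 71.71], [-173.87, 95.51], [-174.79, -0.11], [-173.66, 173.66]. Speed limits (degrees/s): [136.94, 136.94, 172.46, 180, 180, 180].

### API

Orientations are given as [roll, pitch, yaw] about the fixed x, y, z axes, in that order (R = Rz(yaw) Ry(pitch) Rx(roll)).
In Python, from plant import get_obs, snapshot, close_job, spot_in, spot_point gives the robot as it stands.
- The arm moves only by the tool play_rows, never from a script. Its argument "plan" is a list of rows, each a list of 6 numbers: the shift along the tool's x, y, z in cm, then the turn, a rotation vector about the tool's x, y, z in degrees. A call has 1 to 20 rows; each row shifts and turns the commanded pose from where the row before left it, along the tool's axes as they then stand; what a row does not reach is not made up. A row lasts 1/12 s, in which the tool goes at most 41.7 mm and 7.16 degrees, less where a joint would pass 70% of its speed; a pose out of reach is approached as far as the arm can. A call is refused whole if a number of a shift passes 4.17 or a number of a turn 7.16, either way. A call with a gripper value outside its range is refused whole. "grip" is the finger opening in cm, from 0 to 8.76, set as the call begins (left out, the last holds). The fingers move at their own pace and stop on an object; the grip force is fixed at half the most. Time passes only in rows, so rows that do not move let the fingers close. It gives the time, the measured TCP pose, the force, the opening and the grip force at its end, in the units of the state.
- get_obs(): the state, without advancing time (a new reading comes with each control period).
- snapshot(name): name is "scene" or "top"; returns a dict with "frame" (480x640x3 uint8, red, green, blue), "fx", "fy", "cx", "cy" (pixels), "k1" (the pictures are not rectified: a ray, as slopes to the right and down, at radius r is drawn at 1 + k1 r^2 times it, then the intrinsics apply), "position" and "attitude" of the camera in the world. Camera axes: x right, y down, z forward; pixel columns grow to the right and rows downward; lengths in m; the calibration is good to about 2 mm. A picture is of the moment at which its call begins. There is no depth.
- close_job(): hands the job in; it is judged then, once.
Trained networks look in the newest picture that a camera, given by its name, has taken for a name from the list of things; names that differ only in an ending like _2 or _b are one class to them, and where a whole thing is asked for, a point or a joint stands for the part that bears it (a point fixed in the world has none). Each returns a list of dicts, best first, with "score" (0 to 1); they miss things now and then, are a little off and sometimes report something else, mostly with a low value. They report only what shows in the picture. A call takes as long as a camera call.
- spot_in(camera, thing): "position" ([x, y, z] in m, in world coordinates, good to about 4 mm: the middle of the surface that is visible of it).
- spot_point(camera, thing): "position" ([x, y, z] in m, in world coordinates, good to about 4 mm: a listed point, or the origin of a listed thing).
The state is a dict: "clock": time; "joint_pos": joint angles; "qvel": joint speeds; "tau": joint torques, N m; "tool_pos": TCP position; "orientation": TCP orientation; "force": force on the tool from outside, world axes, zero at the start; "moment": the same for the moment, N m; "opening": finger opening in m; "gripper_force": force on a finger pad.
Only numpy, scipy, OpenCV 4.12 (cv2) and the standard library are available. Lean on these libraries where they do the work, as an engineer would, in place of code of your own. Each camera call takes 0.05 s, during which the arm holds its last target. There are 200 camera calls.

### The job

Hang the blue parts bin on the rail of the louvred panel, next to the green bin: lift it over the rail and let it down so that its rear lip catches behind the rail and it hangs level, freely and with its whole lip on the rail. Leave the orange bin and the green bin where they are.

Things in the scene. Friction and masses are not known exactly. Their poses are not given: they have to be found in the camera images.
- blue_bin: Blue open parts bin to hang, loose on the table, 90 x 52 x 50 mm. Origin: centre of underside; +x to the rear lip, -x to the low front (white label), z up. Grip across the 52 mm width; sides are 50 mm high for x -20 to 45, 27 mm before. Lip, 46 mm wide, behind the rear wall (x 45): flat underside 47 mm up, then a tail sloping down to x 70, 27 mm up; throat 8 mm wide at top, 22 at its mouth.
- rail_mid (a point): Middle of the top edge of the fixed panel's aluminium rail: an upright strip 5 mm thick (x -2.5 to 2.5), 260 mm long along y, 52 mm tall, top 150 mm above the table. x points away from the bins' side (roughly away from the robot), z up. Behind it a channel 33 mm wide, 46 mm deep, then grey sheet whose top is 21 mm higher. Foot plate 6 mm thick reaches 71 mm forward.
- orange_bin: Orange bin of the same shape, loose on the table, not to be moved. Origin and axes as for the blue bin.
- green_bin: Green bin of the same shape, loose, already hanging near the rail's +y end; not to be moved. The rest of the rail is free. It shows how a bin hangs: x along rail_mid's x, rear wall against the rail's front, lip underside on its top, origin about 48 mm before (-x) and 47 mm below rail_mid. Origin and axes as for the blue bin.

How it is judged (in metres and radians):
At the end, for the whole second after the job is handed in: The blue bin hangs at rest by its lip on the rail: its origin 40 to 62 mm in front of and 39 to 57 mm below the rail's top edge, within 110 mm of the rail's middle along it, level and square to the rail within 10 degrees; the orange and green bins are within 30 mm of where they started (x of blue_bin in the frame of rail_mid between -0.062 and -0.04 m and y of blue_bin in the frame of rail_mid between -0.11 and 0.11 m and z of blue_bin in the frame of rail_mid between -0.057 and -0.039 m and angle between blue_bin's own z axis and vertical below 0.17 rad and angle between the y axis of blue_bin and the y axis of rail_mid, either way round below 0.17 rad and linear speed of blue_bin below 0.02 m/s and distance of each of orange_bin, green_bin from where it was at the start of the episode below 0.03 m); the robot touches nothing.
It fails at once if the orange bin is moved more than 30 mm (distance of orange_bin from where it was at the start of the episode above 0.03 m).
It fails at once if the green bin is moved more than 30 mm (distance of green_bin from where it was at the start of the episode above 0.03 m).
It also fails if it takes over 42 s, if anything falls off the work surface, if the arm or the gripper's body presses on something with over 40 N, if the wrist force passes 120 N, or if a joint passes its speed limit or range.

## Working session

There is one attempt and no reset: what is moved stays moved. The work goes in short steps, Python scripts to look and compute and a tool call to move; the robot and the scene stay as the last step left them, time stands still between calls to the robot, and variables do not carry over. Pictures are saved under pics/ and viewed, at most 10 in all, crops included, and the job is handed in when it is done.

Besides the shell and the picture viewer there is one more tool, called after "Call:" as name([rows], argument=value, ...), one row to a line, values as JSON. play_rows: Moves the arm, as the interface text tells. Its arguments: {"type":"object","properties":{"plan":{"type":"array","items":{"type":"array","items":{"type":"number"}}},"grip":{"type":"number"}},"required":["plan"]}

```bash
mkdir -p pics
cat > h.py <<'E'
import numpy as np, cv2
from plant import *
from scipy.spatial.transform import Rotation as R
E
python3 - <<'E'
from h import *
o=get_obs(); print(o)
for c in ("scene","top"):
    s=snapshot(c); cv2.imwrite(f"pics/{c}0.png",s["frame"][:,:,::-1]); print(c,{k:v for k,v in s.items() if k!="frame"})
    for t in ("blue_bin","orange_bin","green_bin","rail_mid"):
        print(t,"pt",[(np.round(d["position"],3).tolist(),round(d["score"],2)) for d in spot_point(c,t)[:3]])
        if t!="rail_mid": print(t,"in",[(np.round(d["position"],3).tolist(),round(d["score"],2)) for d in spot_in(c,t)[:3]])
E
```

```text
{'clock': 0.0, 'joint_pos': array([-5.37388399e+01,  2.05890776e+01,  6.34519177e-01, -2.11549945e-02,
       -7.01366490e+01, -1.65071349e+01]), 'qvel': array([-0.03242808,  0.04997892,  0.0290979 ,  0.05577052, -0.04783935,
       -0.05383876]), 'tau': array([-5.69922977e-04, -5.82708621e+01,  2.93047339e+01,  6.99706480e+00,
        6.75002040e-03, -1.70778249e-04]), 'tool_pos': array([ 0.22796701, -0.63484859,  0.24465169]), 'orientation': array([ 1.79906901e+02, -6.85016934e-03, -1.60253173e+02]), 'force': array([ 0.92398317, -0.29074498,  0.18467095]), 'moment': array([ 0.0061907 , -0.0185573 , -0.04074568]), 'gripper_force': 0.0, 'opening': 0.08756531736530283}
scene {'fx': 479.1593506389165, 'fy': 479.1593506389165, 'cx': 310.80295113851696, 'cy': 235.428773817717, 'k1': -0.11826853358251166, 'position': array([0.12324996, 0.6726577 , 0.66014645]), 'attitude': array([-124.62167912,   -0.74453821, -150.8046269 ])}
blue_bin pt [([0.481, -0.272, 0.002], 0.82)]
blue_bin in [([0.485, -0.249, 0.032], 0.93)]
orange_bin pt [([0.45, -0.116, -0.002], 0.91)]
orange_bin in [([0.453, -0.096, 0.028], 0.59)]
green_bin pt [([0.458, 0.288, 0.099], 0.98)]
green_bin in [([0.461, 0.284, 0.129], 0.81)]
rail_mid pt [([0.522, 0.219, 0.153], 0.68)]
top {'fx': 452.06071068945363, 'fy': 452.06071068945363, 'cx': 319.3707386456311, 'cy': 237.83951320549565, 'k1': -0.07522153307077668, 'position': array([ 0.41555465, -0.00318426,  1.0127413 ]), 'attitude': array([-174.85270413,    1.20759633,  -91.51175062])}
blue_bin pt [([0.487, -0.271, 0.0], 0.89)]
blue_bin in [([0.498, -0.275, 0.017], 0.9)]
orange_bin pt [([0.457, -0.114, -0.001], 0.96)]
orange_bin in [([0.525, 0.191, 0.009], 0.53)]
green_bin pt [([0.458, 0.29, 0.099], 0.93)]
green_bin in [([0.463, 0.297, 0.119], 0.76)]
rail_mid pt [([0.518, 0.218, 0.15], 0.8)]
```

View pics/scene0.png

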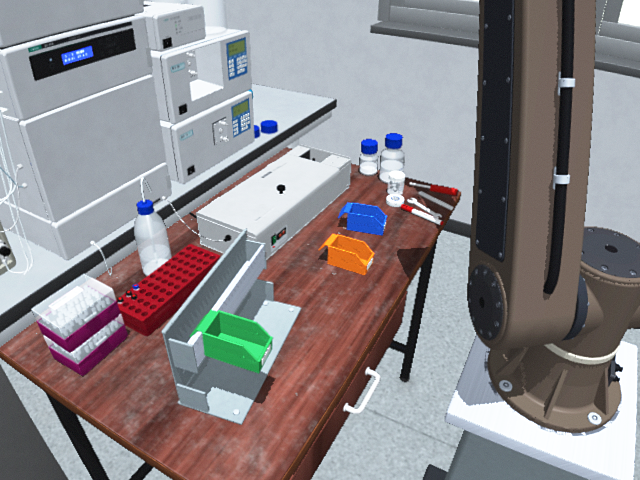

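View pics/top0.png

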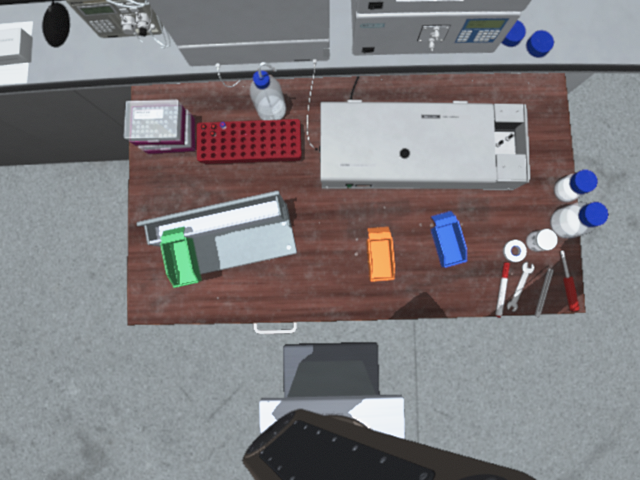

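The scene view shows the blue bin at about (362,218), orange at (350,253) and green on the rail at (235,340). In the top view, blue is at (450,240) with its rear up and to the left, and the rail runs from about (150,235) to (285,205). Next I'll fit bin silhouettes for the yaw.

```bash
cat >> h.py <<'E'
from scipy.optimize import minimize
B=[(x,y,0) for x in(-.045,.045) for y in(-.026,.026)]+[(x,y,.05) for x in(-.02,.045) for y in(-.026,.026)]+[(-.045,y,.027) for y in(-.026,.026)]+[(.055,y,.05) for y in(-.023,.023)]+[(.07,y,.027) for y in(-.023,.023)]
B=np.array(B)
def proj(s,P):
    Rc=R.from_euler("xyz",s["attitude"],degrees=True).as_matrix()
    c=(np.atleast_2d(P)-s["position"])@Rc; u=c[:,:2]/c[:,2:]
    u=u*(1+s["k1"]*(u**2).sum(1,keepdims=True))
    return u*[s["fx"],s["fy"]]+[s["cx"],s["cy"]]
def unproj(s,px,z):
    K=np.array([[s["fx"],0,s["cx"]],[0,s["fy"],s["cy"]],[0,0,1]])
    u=cv2.undistortPoints(np.array([[px]],float),K,np.array([s["k1"],0,0,0,0]))[0,0]
    d=R.from_euler("xyz",s["attitude"],degrees=True).as_matrix()@[*u,1]
    return s["position"]+d*(z-s["position"][2])/d[2]
HUE={"blue":(100,125),"green":(50,80),"orange":(8,20)}
def mask(s,col,guess,rad=50):
    hsv=cv2.cvtColor(s["frame"],cv2.COLOR_RGB2HSV); lo,hi=HUE[col]
    m=cv2.inRange(hsv,(lo,130,60),(hi,255,255))
    g=np.zeros_like(m); cv2.circle(g,tuple(int(v) for v in proj(s,guess)[0]),rad,255,-1); m&=g
    n,l,st,_=cv2.connectedComponentsWithStats(m); return (l==1+np.argmax(st[1:,4])).astype(np.uint8)
def fit(shots,col,p0,z):
    H=[]
    for s in shots:
        m=mask(s,col,[*p0[:2],z+.025]); h=np.zeros_like(m)
        cv2.fillConvexPoly(h,cv2.convexHull(cv2.findNonZero(m)),1); H.append(h)
    def cost(q):
        q=q*[.01,.01,.1]; P=R.from_euler("z",q[2]).apply(B)+[q[0],q[1],z]; c=0
        for s,h in zip(shots,H):
            r=np.zeros_like(h); cv2.fillConvexPoly(r,np.round(cv2.convexHull(proj(s,P).astype(np.float32))*16).astype(int),1,shift=4)
            c+=(r!=h).sum()/h.sum()
        return c
    best=min((minimize(cost,np.array([p0[0],p0[1],np.radians(y)])/[.01,.01,.1],method="Nelder-Mead",options=dict(initial_simplex=np.array([p0[0],p0[1],np.radians(y)])/[.01,.01,.1]+np.vstack([np.zeros(3),np.eye(3)]))) for y in(-20,-5,10,25)),key=lambda r:r.fun)
    q=best.x*[.01,.01,.1]; return np.round(q[:2],4),round(np.degrees(q[2]),1),round(best.fun,3)
E
python3 - <<'E'
from h import *
S=[snapshot("scene"),snapshot("top")]
for c,p,z in(("blue",(.485,-.271),0),("orange",(.455,-.115),0),("green",(.458,.289),.102)):
    print(c,fit(S,c,p,z),fit(S[:1],c,p,z),fit(S[1:],c,p,z))
f=S[1]["frame"][180:290,120:310,::-1]; cv2.imwrite("pics/rail.png",cv2.resize(f,None,fx=4,fy=4,interpolation=cv2.INTER_CUBIC))
E
```

```text
blue (array([ 0.4824, -0.2695]), np.float64(14.1), np.float64(0.092)) (array([ 0.4825, -0.2691]), np.float64(13.5), np.float64(0.029)) (array([ 0.4837, -0.271 ]), np.float64(13.1), np.float64(0.053))
orange (array([ 0.4536, -0.1167]), np.float64(2.6), np.float64(0.057)) (array([ 0.4533, -0.1162]), np.float64(2.4), np.float64(0.023)) (array([ 0.4537, -0.1165]), np.float64(2.7), np.float64(0.031))
green (array([0.4546, 0.2811]), np.float64(35.4), np.float64(8.175)) (array([0.4553, 0.2915]), np.float64(7.8), np.float64(0.043)) (array([0.4674, 0.2642]), np.float64(74.0), np.float64(6.986))
```

View pics/rail.png

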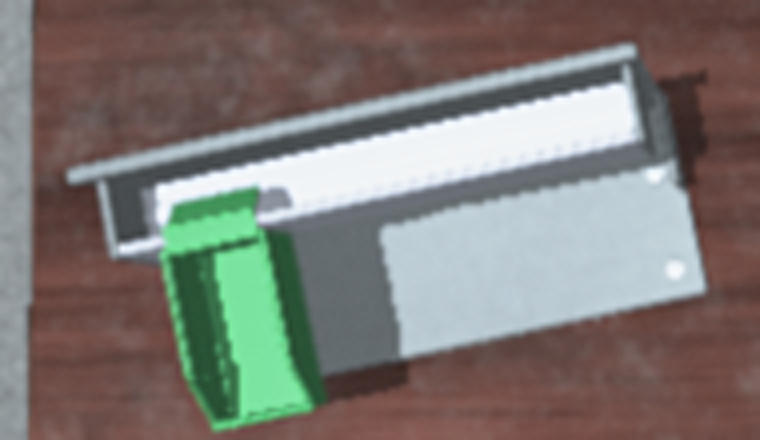

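The crop shows the rail's front top edge from crop (115,255) to (640,145), which is full-image (148.8,243.8) to (280,216.3). The green bin sits at its left end.

Run:
```python
from h import *
s=snapshot("top")
a=unproj(s,(148.75,243.75),.15);b=unproj(s,(280,216.25),.15);d=a-b
print(a,b,np.linalg.norm(d),(a+b)/2,np.degrees(np.arctan2(-d[0],d[1])))
# sheet top edge z .171
a=unproj(s,(120+68/4,180+182/4),.171);b=unproj(s,(120+635/4,180+50/4),.171);d=a-b
print(a,b,np.linalg.norm(d),np.degrees(np.arctan2(-d[0],d[1])))
HUE["green"]=(45,90)
m=mask(s,"green",[.458,.289,.127]);print(m.sum())
print(fit([s],"green",(.458,.289),.103))
t=snapshot("scene"); print(fit([t,s],"green",(.458,.289),.103))
g=R.from_euler("z",13,degrees=True).inv().apply([.522-.4553,.219-.2915,0]);print(g)
```

```text
[0.49158167 0.34612527 0.15      ] [0.53770935 0.08780991 0.15      ] 0.2624015823171076 [0.51464551 0.21696759 0.15      ] 10.12465891216365
[0.52543647 0.36113852 0.171     ] [0.58016939 0.08717061 0.171     ] 0.2793816558999015 11.297732838725379
83
(array([0.505 , 0.2592]), np.float64(75.5), np.float64(15.039))
(array([0.4876, 0.2602]), np.float64(74.1), np.float64(15.889))
[ 0.04868153 -0.08564607  0.        ]
```

Call:
play_rows([
  [-1.2, 0.85, 0, 0, 0, 0],
  [-2.5, 1.7, 0, 0, 0, 0],
  [-2.6, 1.8, 0, 0, 0, 0],
  [-2.6, 1.8, 0, 0, 0, 0],
  [-2.6, 1.8, 0, 0, 0, 0],
  [-2.6, 1.8, 0, 0, 0, 0],
  [-2.6, 1.8, 0, 0, 0, 0],
  [-2.6, 1.8, 0, 0, 0, 0],
  [-2.6, 1.8, 0, 0, 0, 0],
  [-2.6, 1.8, 0, 0, 0, 0],
  [-2.6, 1.8, 0, 0, 0, 0],
  [-2.6, 1.8, 0, 0, 0, 0],
  [-2.6, 1.8, 0, 0, 0, 0],
  [-2.5, 1.7, 0, 0, 0, 0],
  [-2.36, 1.6, 0, 0, 0, 0],
  [0, 0, 2, 0, 0, 3.1],
  [0, 0, 3, 0, 0, 3.1],
  [0, 0, 2, 0, 0, 0],
  [0, 0, 0, 0, 0, 0],
  [0, 0, 0, 0, 0, 0],
], grip=8.76)

```text
clock: 2.67
tool_pos: [0.4907, -0.2679, 0.1753]
orientation: [180.0, -0.1, -166.4]
force: [0.4, 0.7, 1.5]
opening: 0.0875
gripper_force: 0.0
```

```bash
cat >> h.py <<'E'
def go(target,yaw):
    o=get_obs(); r=R.from_euler("xyz",o["orientation"],degrees=True); g=R.from_euler("xyz",[180,0,yaw],degrees=True)
    print("t",round(o["clock"],2),"tcp",np.round(o["tool_pos"],4),np.round(o["orientation"],2),"q",np.round(o["joint_pos"],0),"F",np.round(o["force"],1),"open",round(o["opening"],4),"gf",round(o["gripper_force"],1))
    print("shift cm",np.round(r.inv().apply(np.array(target)-o["tool_pos"])*100,2),"turn",np.round(np.degrees((r.inv()*g).as_rotvec()),2))
E
python3 - <<'E'
from h import *
S=[snapshot("scene"),snapshot("top")]
go([.491,-.268,.032],-166.5)
print(fit(S[:1],"blue",(.483,-.27),0))
cv2.imwrite("pics/v1.png",np.hstack([S[0]["frame"][120:320,240:540],S[1]["frame"][120:320,300:600]])[:,:,::-1])
E
```

```text
t 2.77 tcp [ 0.492  -0.2685  0.1772] [-1.7992e+02  9.0000e-02 -1.6641e+02] q [ -9.  13. -20.   0. -57. -68.] F [-0.1 -0.1 -0.4] open 0.0875 gf 0.0
shift cm [ 0.1   0.09 14.52] turn [-0.08  0.09  0.09]
(array([ 0.4824, -0.2691]), np.float64(13.4), np.float64(0.029))
```

View pics/v1.png

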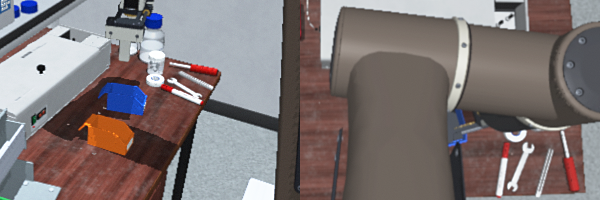

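The left half shows the gripper hanging above and behind the blue bin in the scene view, at about (130,50) in the crop. That fits a TCP 17 cm up. The arm hides the bin in the top view, and the scene fit still gives the same pose, so I'm going down.

Call:
play_rows([
  [0, 0, 1.2, 0, 0, 0],
  [0, 0, 2, 0, 0, 0],
  [0, 0, 2, 0, 0, 0],
  [0, 0, 2, 0, 0, 0],
  [0, 0, 2, 0, 0, 0],
  [0, 0, 2, 0, 0, 0],
  [0, 0, 1.5, 0, 0, 0],
  [0, 0, 1, 0, 0, 0],
  [0, 0, 0.6, 0, 0, 0],
  [0, 0, 0, 0, 0, 0],
  [0, 0, 0, 0, 0, 0],
])

```text
clock: 3.68
tool_pos: [0.4918, -0.2685, 0.0334]
orientation: [-180.0, 0.1, -166.4]
force: [0.1, -0.7, 0.8]
opening: 0.0875
gripper_force: 0.0
```

Call:
play_rows([
  [0, 0, 0, 0, 0, 0],
  [0, 0, 0, 0, 0, 0],
  [0, 0, 0, 0, 0, 0],
  [0, 0, 0, 0, 0, 0],
  [0, 0, 0, 0, 0, 0],
  [0, 0, 0, 0, 0, 0],
  [0, 0, 0, 0, 0, 0],
  [0, 0, 0, 0, 0, 0],
  [0, 0, 0, 0, 0, 0],
], grip=4.6)

```text
clock: 4.43
tool_pos: [0.4912, -0.2682, 0.0327]
orientation: [-180.0, 0.0, -166.4]
force: [-0.5, 0.2, 2.8]
opening: 0.0517
gripper_force: 30.0
```

Run:
```python
from h import *
go([.491,-.268,.2],-169.5)
```

```text
t 4.43 tcp [ 0.4912 -0.2682  0.0327] [-180.      0.   -166.44] q [ -9.  23. -28.   0. -39. -68.] F [-0.5  0.2  2.8] open 0.0517 gf 30.0
shift cm [  0.02   0.02 -16.73] turn [-0.    0.    3.06]
```

Call:
play_rows([
  [0, 0, -0.5, 0, 0, 0],
  [0, 0, -1, 0, 0, 0],
  [0, 0, -1.5, 0, 0, 0],
  [0, 0, -2, 0, 0, 0],
  [0, 0, -2, 0, 0, 0],
  [0, 0, -2, 0, 0, 0],
  [0, 0, -2, 0, 0, 0],
  [0, 0, -2, 0, 0, 0],
  [0, 0, -2, 0, 0, 0],
  [0, 0, -1.2, 0, 0, 1.5],
  [0, 0, -0.6, 0, 0, 1.5],
  [0, 0, 0, 0, 0, 0],
])

```text
clock: 5.43
tool_pos: [0.4919, -0.2685, 0.2032]
orientation: [-179.9, 0.2, -169.5]
force: [0.2, -0.6, -1.2]
opening: 0.0519
gripper_force: 30.0
```

Call:
play_rows([
  [-0.12, 0.7, 0, 0, 0, 0],
  [-0.26, 1.4, 0, 0, 0, 0],
  [-0.38, 2.1, 0, 0, 0, 0],
  [-0.46, 2.6, 0, 0, 0, 0],
  [-0.46, 2.6, 0, 0, 0, 0],
  [-0.46, 2.6, 0, 0, 0, 0],
  [-0.46, 2.6, 0, 0, 0, 0],
  [-0.46, 2.6, 0, 0, 0, 0],
  [-0.46, 2.6, 0, 0, 0, 0],
  [-0.46, 2.6, 0, 0, 0, 0],
  [-0.46, 2.6, 0, 0, 0, 0],
  [-0.46, 2.6, 0, 0, 0, 0],
  [-0.46, 2.6, 0, 0, 0, 0],
  [-0.46, 2.6, 0, 0, 0, 0],
  [-0.46, 2.6, 0, 0, 0, 0],
  [-0.46, 2.6, 0, 0, 0, 0],
  [-0.38, 2.1, 0, 0, 0, 0],
  [-0.26, 1.4, 0, 0, 0, 0],
  [-0.2, 1.2, 0, 0, 0, 0],
  [0, 0, 0, 0, 0, 0],
])

```text
clock: 7.1
tool_pos: [0.4872, 0.167, 0.2001]
orientation: [-180.0, -0.0, -169.3]
force: [-0.0, -0.7, 0.1]
opening: 0.0517
gripper_force: 30.0
```

Run:
```python
from h import *
S=[snapshot("scene"),snapshot("top")]
go([.488,.167,.2],-169.5)
for i,c in enumerate(("scene","top")):
  for t in("blue_bin","rail_mid","green_bin"): print(c,t,[(np.round(d["position"],3),round(d["score"],2)) for d in spot_point(c,t)[:2]])
z=get_obs()["tool_pos"][2]-.0327
try: print(z,fit(S[:1],"blue",(.479,.167),z))
except Exception as e: print(e)
cv2.imwrite("pics/v2.png",np.hstack([cv2.resize(S[0]["frame"][200:430,130:330],None,fx=2,fy=2),cv2.resize(S[1]["frame"][120:350,110:310],None,fx=2,fy=2)])[:,:,::-1])
```

```text
t 7.2 tcp [0.4871 0.1653 0.2002] [-1.7998e+02 -5.0000e-02 -1.6940e+02] q [  41.    8.  -23.   -0.  -59. -120.] F [ 0.8  0.4 -1.3] open 0.0519 gf 30.0
shift cm [-0.12  0.15  0.02] turn [-0.02 -0.05  0.1 ]
scene blue_bin [(array([0.477, 0.163, 0.167]), 0.73)]
scene rail_mid [(array([0.524, 0.22 , 0.152]), 0.92)]
scene green_bin [(array([0.457, 0.29 , 0.102]), 0.61)]
top blue_bin [(array([0.483, 0.16 , 0.166]), 0.91)]
top rail_mid []
top green_bin [(array([0.458, 0.291, 0.101]), 0.66)]
0.16794854052635796 (array([0.4649, 0.1468]), np.float64(-61.1), np.float64(0.636))
```

View pics/v2.png

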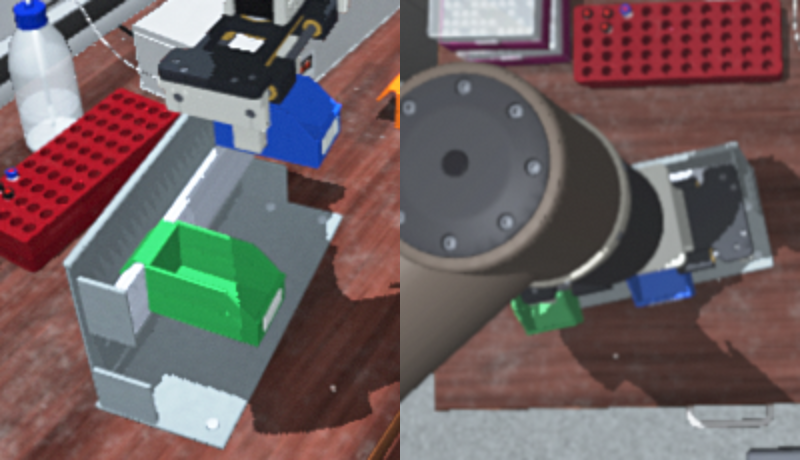

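The bin is held level and square above the rail, and green is untouched. I'll back off 5 mm and lower it so the rail enters the throat, then feel for the rail with the rear wall.

Call:
play_rows([
  [0.3, 0, 0, 0, 0, 0.1],
  [0.2, 0, 0, 0, 0, 0],
  [0, 0, 0.5, 0, 0, 0],
  [0, 0, 0.8, 0, 0, 0],
  [0, 0, 0.8, 0, 0, 0],
  [0, 0, 0.8, 0, 0, 0],
  [0, 0, 0.7, 0, 0, 0],
  [0, 0, 0.6, 0, 0, 0],
  [0, 0, 0.5, 0, 0, 0],
  [0, 0, 0.5, 0, 0, 0],
  [0, 0, 0, 0, 0, 0],
  [0, 0, 0, 0, 0, 0],
])

```text
clock: 8.5
tool_pos: [0.4825, 0.1645, 0.1484]
orientation: [-180.0, -0.0, -169.5]
force: [0.8, 0.6, -0.0]
opening: 0.0519
gripper_force: 30.0
```

Call:
play_rows([
  [-0.1, 0, 0, 0, 0, 0],
  [-0.1, 0, 0, 0, 0, 0],
  [-0.1, 0, 0, 0, 0, 0],
  [0, 0, 0, 0, 0, 0],
])

```text
clock: 8.83
tool_pos: [0.4859, 0.1652, 0.1489]
orientation: [180.0, 0.0, -169.5]
force: [0.1, -0.3, -0.5]
opening: 0.0519
gripper_force: 30.0
```

Call:
play_rows([
  [-0.1, 0, 0, 0, 0, 0],
  [-0.1, 0, 0, 0, 0, 0],
  [0, 0, 0, 0, 0, 0],
])

```text
clock: 9.08
tool_pos: [0.4877, 0.1655, 0.1486]
orientation: [180.0, 0.0, -169.5]
force: [-0.6, 0.7, -1.0]
opening: 0.0519
gripper_force: 30.0
```

Call:
play_rows([
  [-0.1, 0, 0, 0, 0, 0],
  [-0.1, 0, 0, 0, 0, 0],
  [0, 0, 0, 0, 0, 0],
])

```text
clock: 9.33
tool_pos: [0.4882, 0.1653, 0.1482]
orientation: [-180.0, -0.1, -169.5]
force: [-5.4, 0.3, 2.8]
opening: 0.0515
gripper_force: 30.0
```

The rear wall touched the rail at TCP x ≈ 0.488, with -5 N. I'll ease off 1.5 mm and lower.

Call:
play_rows([
  [0.15, 0, 0, 0, 0, 0],
  [0, 0, 0.3, 0, 0, 0],
  [0, 0, 0.3, 0, 0, 0],
  [0, 0, 0.3, 0, 0, 0],
  [0, 0, 0.1, 0, 0, 0],
  [0, 0, 0, 0, 0, 0],
])

```text
clock: 9.83
tool_pos: [0.4879, 0.1654, 0.1381]
orientation: [-180.0, -0.0, -169.5]
force: [0.2, -0.2, -1.0]
opening: 0.0517
gripper_force: 30.0
```

Call:
play_rows([
  [0, 0, 0.1, 0, 0, 0],
  [0, 0, 0.1, 0, 0, 0],
  [0, 0, 0, 0, 0, 0],
])

```text
clock: 10.08
tool_pos: [0.488, 0.1655, 0.1364]
orientation: [-180.0, -0.0, -169.5]
force: [-0.6, -0.1, -0.7]
opening: 0.0519
gripper_force: 30.0
```

Call:
play_rows([
  [0, 0, 0.1, 0, 0, 0],
  [0, 0, 0, 0, 0, 0],
])

```text
clock: 10.25
tool_pos: [0.4881, 0.1656, 0.1357]
orientation: [180.0, 0.0, -169.5]
force: [-0.9, 0.4, -1.0]
opening: 0.052
gripper_force: 30.0
```

Call:
play_rows([
  [0, 0, 0.1, 0, 0, 0],
  [0, 0, 0, 0, 0, 0],
])

```text
clock: 10.42
tool_pos: [0.4881, 0.1655, 0.1356]
orientation: [180.0, 0.0, -169.5]
force: [-4.3, -1.3, 8.4]
opening: 0.0517
gripper_force: 30.0
```

Lip contact came at the expected height, with 8 N upward. Releasing, then retracting straight up.

Call:
play_rows([
  [0, 0, 0, 0, 0, 0],
  [0, 0, 0, 0, 0, 0],
  [0, 0, 0, 0, 0, 0],
  [0, 0, 0, 0, 0, 0],
  [0, 0, 0, 0, 0, 0],
  [0, 0, 0, 0, 0, 0],
], grip=7)

```text
clock: 10.92
tool_pos: [0.4879, 0.1655, 0.1344]
orientation: [-180.0, -0.0, -169.5]
force: [0.1, 0.1, 0.7]
opening: 0.0697
gripper_force: 0.0
```

Call:
play_rows([
  [0, 0, -0.4, 0, 0, 0],
  [0, 0, -0.8, 0, 0, 0],
  [0, 0, -1, 0, 0, 0],
  [0, 0, -1.5, 0, 0, 0],
  [0, 0, -1.5, 0, 0, 0],
  [0, 0, -2, 0, 0, 0],
  [0, 0, -2, 0, 0, 0],
  [0, 0, -2, 0, 0, 0],
  [0, 0, -2, 0, 0, 0],
  [0, 0, -2, 0, 0, 0],
  [0, 0, 0, 0, 0, 0],
  [0, 0, 0, 0, 0, 0],
])

```text
clock: 11.92
tool_pos: [0.4884, 0.1658, 0.2888]
orientation: [179.9, 0.2, -169.5]
force: [-0.1, -0.5, -0.1]
opening: 0.0701
gripper_force: 0.0
```

Run:
```python
from h import *
S=[snapshot("scene"),snapshot("top")]
go([.488,.167,.2],-169.5)
for i,c in enumerate(("scene","top")):
  for t in("blue_bin","orange_bin","green_bin"): print(c,t,[(np.round(d["position"],3),round(d["score"],2)) for d in spot_point(c,t)[:2]])
cv2.imwrite("pics/v3.png",np.hstack([cv2.resize(S[0]["frame"][200:430,130:330],None,fx=2,fy=2),cv2.resize(S[1]["frame"][120:350,110:310],None,fx=2,fy=2)])[:,:,::-1])
```

```text
t 12.02 tcp [0.4876 0.1654 0.2867] [ 179.98    0.   -169.55] q [  41.    4.  -15.   -0.  -71. -120.] F [-0.3  0.1 -0.1] open 0.0701 gf 0.0
shift cm [-0.07  0.15  8.67] turn [ 0.02  0.   -0.05]
scene blue_bin [(array([0.479, 0.162, 0.104]), 0.61)]
scene orange_bin [(array([ 0.452, -0.116, -0.003]), 0.56)]
scene green_bin [(array([0.46 , 0.285, 0.103]), 0.84)]
top blue_bin []
top orange_bin [(array([ 0.456, -0.117,  0.002]), 0.59)]
top green_bin [(array([0.455, 0.29 , 0.102]), 0.82)]
```

View pics/v3.png

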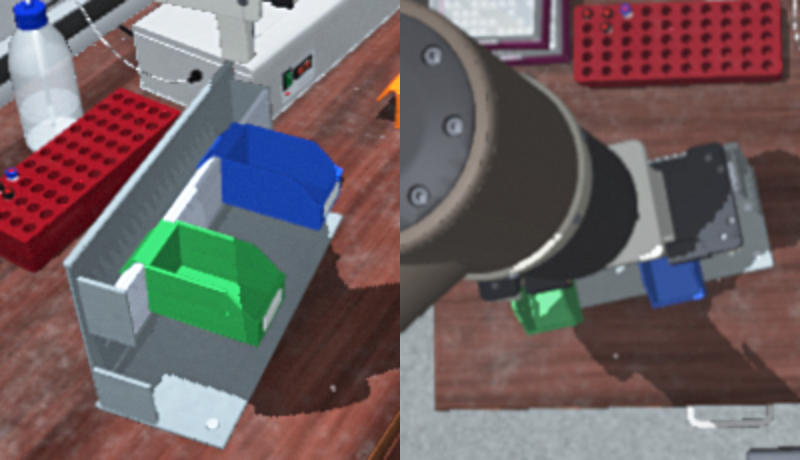

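The blue bin at crop (275,175) hangs level and parallel to the green one, with its lip over the rail. The fit of its position at (0.479, 0.162, 0.104) agrees, the gripper is clear, and the other bins haven't moved.

```bash
python3 -c "
from plant import *
print(close_job())"
```

```text
the job is handed in; nothing more can be done
None
```

The blue bin is hanging level by its lip on the rail, next to the green bin. The orange and green bins have not moved, the gripper is clear, and the job is handed in at about 12 s; no verdict was returned.

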